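# Lay the recovered dampers on the bench rack by length

### The arm

A 7-joint arm with a two-finger parallel gripper is mounted at the origin on the work surface. World frame = base frame: x ahead of the robot, y to its left, z up, the work surface at z = 0. Lengths are in mm, angles in rad, forces in N, time in s.
With the tool pointing down it reaches from about 400 to 850 mm from the base axis. Payload 6.9 kg.
Tool frame: the origin (TCP) lies at the very end of the fingers, on their centre line; the grasp point (between the pads) lies 19 mm behind it (r.grasp_offset is the x of the grasp point in the tool frame, in mm); x points along the fingers, y is the direction in which the jaws open and shut, and the axes are right-handed (so a half turn about x gives the same grasp; the last joint's range is limited). The gripper opens to 85 mm and grips with 20 to 120 N. Pads are 22 mm wide; open, the fingers measure 114 mm over their backs; the gripper's body (76 mm by 85 mm) begins 54 mm behind the grasp point. The pads swing forward as they close: fully open they stand 13 mm farther back than shut.
Start: joints at [-1.081, 0.507, -0.238, 1.5, 0.126, 1.149, -0.155], TCP at [234.626, 579.277, 231.275] pointing down, gripper open.
Joint ranges: [-3.08, 3.08], [-0.24, 2.05], [-1.43, 1.35], [0, 2.5], [-1.52, 4.66], [0.17, 1.96], [-2.89, 2.89]. Speed limits (rad/s): [2.39, 2.39, 3.14, 3.14, 3.14, 3.14, 3.14].

### API

Orientations are given as a rotation vector (axis times angle).
In Python, from station import r gives the robot as it stands.
- The arm moves only by the shell command python3 -m jog 'ROWS' [OPENING] [FORCE]. ROWS is JSON, a list of rows, each an object with "delta_pos": the shift along the tool's x, y, z in m, a list of three; "delta_rot": the turn, a rotation vector about the tool's x, y, z in degrees, a list of three. In form: [{"delta_pos": [x, y, z], "delta_rot": [wx, wy, wz]}, ...]. A call has 1 to 20 rows; each row is the pose to reach, as a shift and turn from the pose commanded when the call began, along the tool's axes at that moment; what a row does not reach only later rows make up. A row lasts 1/8 s, in which the tool goes at most 62.5 mm and 10.7 degrees, less where a joint would pass 70% of its speed; a pose out of reach is approached as far as the arm can. A call with a gripper value outside its range is refused whole. OPENING is the opening, from 0 (shut) to 1 (fully open), set as the call begins (- or left out, the last holds). The fingers move at their own pace and stop on an object; FORCE is the grip in N (left out, the last holds). Time passes only in rows, so rows that repeat a pose let the fingers close. It gives the time, the measured TCP pose, the force and the opening at its end, in the units of the state.
- r.observe(): the state, without advancing time (a new reading comes with each control period).
- r.capture(name): name is "scene" or "top" or "wrist"; returns a dict with "img" (384x512x3 uint8, red, green, blue), "depth" (384x512 float32, mm along the optical axis (not along the pixel's ray), 0 where there is no reading), "fov_y" (degrees; the focal length in pixels is half the picture's height over the tangent of half this angle, whatever the lens; pixels are square), "cx", "cy" (the principal point, pixels), "pose" (4x4, takes a point from camera to world coordinates). Camera axes: x right, y down, z forward; pixel columns grow to the right and rows downward; lengths in mm; the calibration is good to about 2 mm. The wrist camera is an equidistant fisheye: a pixel r from the principal point sees the ray r / f radians off the axis. A picture is of the moment at which its call begins.
- r.finish_job(): hands the job in, once; it reports no verdict.
The state is a dict: "time_s": time; "q": joint angles; "qd": joint speeds; "effort": joint torques, N m; "tool_pos": TCP position; "eef_rot": TCP orientation; "contact_force": force on the tool from outside, world axes, zero at the start; "moment": the same for the moment, N m; "opening": finger opening in mm.
Only numpy, scipy, OpenCV 4.12 (cv2) and the standard library are available. Lean on these libraries where they do the work, as an engineer would, in place of code of your own. Each camera call takes 0.05 s, during which the arm holds its last target. There are 200 camera calls.

### The job

Lay the four loose shock absorbers from the bench into the four empty cradles of the low rack, one in each, so that together with the shortest and the longest, which already lie in the two end cradles, the whole row runs in order of length. Lay each one down gently, without dropping it, resting in both saddles of its cradle and centred on it lengthways (which way round it points does not matter), and leave the two that are already on the rack where they are.

Things in the scene. Friction and masses are not known exactly. Their poses are not given: they have to be found in the camera images.
- damper_162: Black shock absorber 162 mm long over its eyes, about 373 g, loose on the bench. Origin on its axis at mid-length; x along the axis to the bright rod end. Middle: plain tube 28 mm in diameter, with 25 mm free on either side to grip; the ends are eyes 34 mm in diameter, up to 32 mm wide, on which it lies, axis level, 17 mm above the bench. Balances within 12 mm of the origin.
- damper_184: Black shock absorber 184 mm long over its eyes, about 423 g, loose on the bench. Origin on its axis at mid-length; x along the axis to the bright rod end. Middle: plain tube 28 mm in diameter, with 25 mm free on either side to grip; the ends are eyes 34 mm in diameter, up to 32 mm wide, on which it lies, axis level, 17 mm above the bench. Balances within 12 mm of the origin.
- damper_206: Black shock absorber 206 mm long over its eyes, about 474 g, loose on the bench. Origin on its axis at mid-length; x along the axis to the bright rod end. Middle: plain tube 28 mm in diameter, with 25 mm free on either side to grip; the ends are eyes 34 mm in diameter, up to 32 mm wide, on which it lies, axis level, 17 mm above the bench. Balances within 12 mm of the origin.
- damper_228: Black shock absorber 228 mm long over its eyes, about 524 g, loose on the bench. Origin on its axis at mid-length; x along the axis to the bright rod end. Middle: plain tube 28 mm in diameter, with 25 mm free on either side to grip; the ends are eyes 34 mm in diameter, up to 32 mm wide, on which it lies, axis level, 17 mm above the bench. Balances within 12 mm of the origin.
- cradle_a: One of four like empty grey cradles in a row on the rack, 76 mm apart (letters stand in any order). Origin on the deck (60 mm above the bench) under its centre; x along the V, as a damper lies; y to the next cradle. Two V saddles, 6 mm thick, 54 mm apart, 48 mm free between them for fingers; V 41 mm wide at the top, 37 mm above the deck. A damper in it has its axis 32 mm above the origin.
- cradle_b: One of four like empty grey cradles in a row on the rack, 76 mm apart (letters stand in any order). Origin on the deck (60 mm above the bench) under its centre; x along the V, as a damper lies; y to the next cradle. Two V saddles, 6 mm thick, 54 mm apart, 48 mm free between them for fingers; V 41 mm wide at the top, 37 mm above the deck. A damper in it has its axis 32 mm above the origin.
- cradle_c: One of four like empty grey cradles in a row on the rack, 76 mm apart (letters stand in any order). Origin on the deck (60 mm above the bench) under its centre; x along the V, as a damper lies; y to the next cradle. Two V saddles, 6 mm thick, 54 mm apart, 48 mm free between them for fingers; V 41 mm wide at the top, 37 mm above the deck. A damper in it has its axis 32 mm above the origin.
- cradle_d: One of four like empty grey cradles in a row on the rack, 76 mm apart (letters stand in any order). Origin on the deck (60 mm above the bench) under its centre; x along the V, as a damper lies; y to the next cradle. Two V saddles, 6 mm thick, 54 mm apart, 48 mm free between them for fingers; V 41 mm wide at the top, 37 mm above the deck. A damper in it has its axis 32 mm above the origin.
- damper_140: The shortest shock absorber, 140 mm long over its eyes, same shape as the loose ones. It already lies in the cradle at one end of the row (which end changes), 76 mm from the nearest empty cradle, axis 92 mm above the bench. Origin on its axis at mid-length; x along the axis to the rod end.
- damper_250: The longest shock absorber, 250 mm long over its eyes, same shape as the loose ones. It already lies in the cradle at one end of the row (which end changes), 76 mm from the nearest empty cradle, axis 92 mm above the bench. Origin on its axis at mid-length; x along the axis to the rod end.
Things that resemble listed ones, but are neither listed nor needed, are in the scene too. What is shaped like the damper_184 but pink is not meant.

How it is judged (in metres and radians):
At the end, for the whole second after the job is handed in: The four loose dampers lie in the inner cradles in order of length from the 140 mm to the 250 mm one: each within 15 mm of its cradle centre, down in both saddles (axis 86 to 99 mm above the bench), along the V within 0.15 rad, released, at rest; the end two moved under 12 mm (horizontal distance between damper_162 and damper_140 between 0.06 and 0.092 m and (horizontal distance between damper_162 and cradle_a below 0.015 m or horizontal distance between damper_162 and cradle_b below 0.015 m or horizontal distance between damper_162 and cradle_c below 0.015 m or horizontal distance between damper_162 and cradle_d below 0.015 m) and height (world z) of damper_162 between 0.086 and 0.099 m and angle between the x axis of each of damper_162, damper_184, damper_206, damper_228 and the x axis of cradle_a, either way round below 0.15 rad and linear speed of each of damper_162, damper_184, damper_206, damper_228 below 0.02 m/s and angular speed of each of damper_162, damper_184, damper_206, damper_228 below 0.2 rad/s and horizontal distance between damper_184 and damper_140 between 0.136 and 0.168 m and (horizontal distance between damper_184 and cradle_a below 0.015 m or horizontal distance between damper_184 and cradle_b below 0.015 m or horizontal distance between damper_184 and cradle_c below 0.015 m or horizontal distance between damper_184 and cradle_d below 0.015 m) and height (world z) of damper_184 between 0.086 and 0.099 m and horizontal distance between damper_206 and damper_140 between 0.212 and 0.244 m and (horizontal distance between damper_206 and cradle_a below 0.015 m or horizontal distance between damper_206 and cradle_b below 0.015 m or horizontal distance between damper_206 and cradle_c below 0.015 m or horizontal distance between damper_206 and cradle_d below 0.015 m) and height (world z) of damper_206 between 0.086 and 0.099 m and horizontal distance between damper_228 and damper_140 between 0.288 and 0.32 m and (horizontal distance between damper_228 and cradle_a below 0.015 m or horizontal distance between damper_228 and cradle_b below 0.015 m or horizontal distance between damper_228 and cradle_c below 0.015 m or horizontal distance between damper_228 and cradle_d below 0.015 m) and height (world z) of damper_228 between 0.086 and 0.099 m and distance of each of damper_140, damper_250 from where it was at the start of the episode below 0.012 m); the robot touches nothing.
It fails at once if one of the two dampers already in the end cradles is shifted by more than 20 mm (distance of any of damper_140, damper_250 from where it was at the start of the episode above 0.02 m).
It fails at once if a loose damper is dropped: it falls out of the grip at more than 0.8 m/s (a fall of about 3 cm) ((linear speed of damper_162 above 0.8 m/s and contact force between the fingers and damper_162 below 0.5 N) or (linear speed of damper_184 above 0.8 m/s and contact force between the fingers and damper_184 below 0.5 N) or (linear speed of damper_206 above 0.8 m/s and contact force between the fingers and damper_206 below 0.5 N) or (linear speed of damper_228 above 0.8 m/s and contact force between the fingers and damper_228 below 0.5 N)).
It also fails if it takes over 122 s, if anything falls off the work surface, if the arm or the gripper's body presses on something with over 40 N, if the wrist force passes 120 N, or if a joint passes its speed limit or range.

## Working session

There is one attempt and no reset: what is moved stays moved. The work goes in short steps, Python scripts to look and compute and a shell command to move; the robot and the scene stay as the last step left them, time stands still between calls to the robot, and variables do not carry over. Pictures are saved under pics/ and viewed, about 12 in all and at most 16, crops included, and the job is handed in when it is done.

```bash
ls; mkdir -p pics; python3 - <<'E'
from station import r
import numpy as np,cv2
o=r.observe();print({k:np.round(v,3).tolist() for k,v in o.items()}, r.grasp_offset)
for n in ("top","scene"):
    c=r.capture(n);cv2.imwrite(f"pics/{n}0.png",cv2.resize(c["img"][:,:,::-1],(800,600)))
    np.savez(f"{n}0.npz",**c);print(n,c["fov_y"],c["cx"],c["cy"],np.round(c["pose"],3).tolist())
E
```

```text
pics
{'time_s': 0.0, 'q': [-1.08, 0.508, -0.238, 1.501, 0.126, 1.149, -0.155], 'qd': [-0.0, 0.0, 0.001, 0.001, 0.0, -0.001, -0.0], 'effort': [0.0, -62.06, -2.187, -24.964, 0.013, 0.012, 0.0], 'tool_pos': [234.505, 578.801, 230.44], 'eef_rot': [0.301, 1.55, -0.303], 'contact_force': [0.347, 0.428, -0.037], 'moment': [-0.016, 0.003, 0.03], 'opening': 85.469} -18.700000000000003
top 49.49621835588187 257.6183906041479 195.9880275095932 [[-0.005, -0.989, 0.146, 302.152], [-1.0, 0.005, 0.002, 13.595], [-0.003, -0.146, -0.989, 1207.004], [0.0, 0.0, 0.0, 1.0]]
scene 54.60150514777577 258.67864325522197 191.11756888950225 [[0.862, 0.421, -0.281, 791.0], [0.506, -0.731, 0.458, -466.0], [-0.013, -0.538, -0.843, 1040.056], [0.0, 0.0, 0.0, 1.0]]
```

View pics/top0.png

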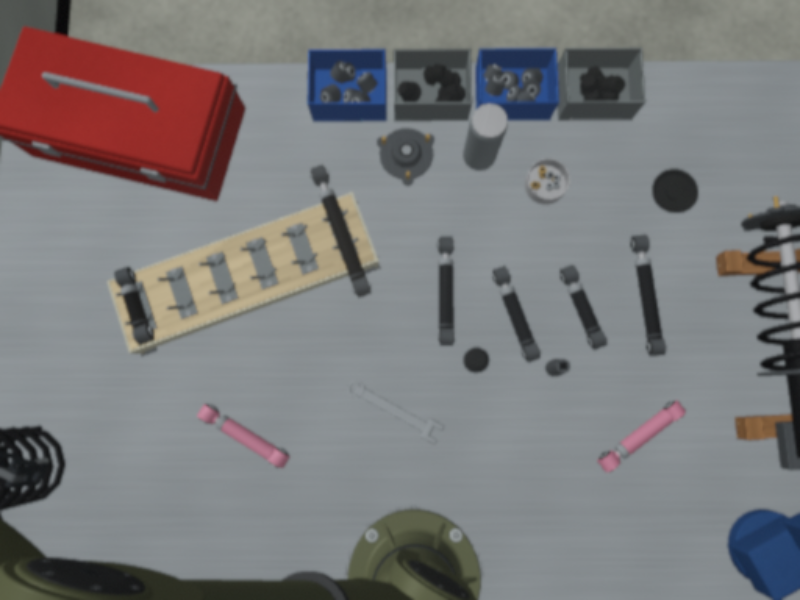

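View pics/scene0.png

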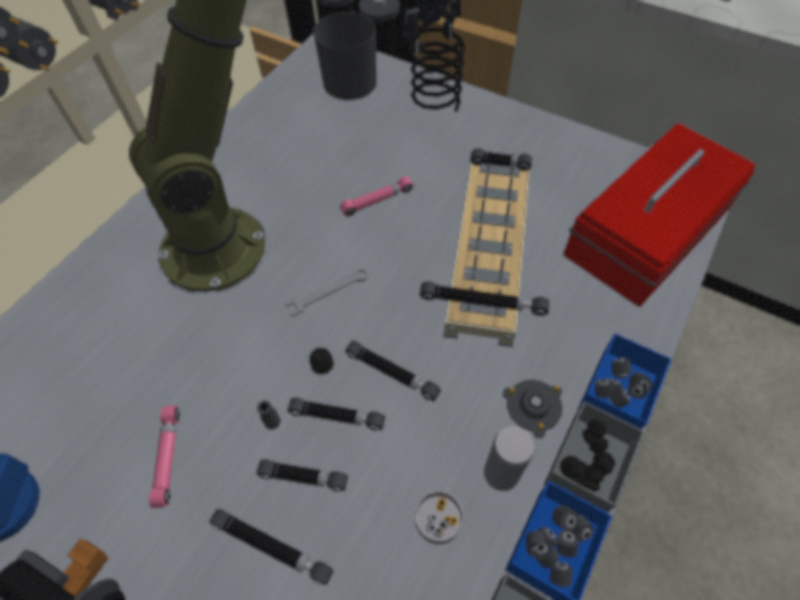

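The top picture (800x600) shows these candidates:
- Loose black dampers at (446,290), (516,313), (583,306) and (648,294).
- Two pink look-alikes at (243,437) and (643,437), not meant.
- Black distractors: caps at (476,360) and (675,190), and a stub at (558,367).
- On the rack, the short damper at (135,305) and the long one at (341,232), with empty cradles at (180,292), (219,278), (261,262) and (302,248).

Now measuring.

```bash
cat > h.py <<'E'
import numpy as np,cv2
def pinhole(c,uv,z):
    f=192/np.tan(np.radians(c["fov_y"])/2);uv=np.asarray(uv,float).reshape(-1,2)
    d=np.c_[(uv[:,0]-c["cx"])/f,(uv[:,1]-c["cy"])/f,np.ones(len(uv))]@c["pose"][:3,:3].T
    o=c["pose"][:3,3];return (o+d*((z-o[2])/d[:,2])[:,None])[:,:2]
def cloud(c):
    f=192/np.tan(np.radians(c["fov_y"])/2);v,u=np.mgrid[:384,:512];Z=c["depth"]
    p=np.dstack([(u-c["cx"])/f*Z,(v-c["cy"])/f*Z,Z]);return p@c["pose"][:3,:3].T+c["pose"][:3,3]
def rect(p):
    (cx,cy),(w,h),a=cv2.minAreaRect(p.astype(np.float32))
    if w<h:w,h,a=h,w,a+90
    return cx,cy,w,h,(a+90)%180-90
E
python3 - <<'E'
from h import *
c=dict(np.load("top0.npz"));P=cloud(c);s=512/800
g=c["img"].max(2)
print("bench z",np.median(P[240:260,200:220,2]))
m=((P[...,2]>7)&(c["depth"]>0)).astype(np.uint8)
n,L,st,ce=cv2.connectedComponentsWithStats(m)
for u,v in [(446,290),(516,313),(583,306),(648,294)]:
    l=L[int(v*s),int(u*s)];k=(L==l);k2=k.astype(np.uint8)
    uv=np.argwhere(k)[:,::-1]
    print("depthmask z17",np.round(rect(pinhole(c,uv,17)),1),"cloud",np.round(rect(P[k][:,:2]),1),"zmax",np.percentile(P[k][:,2],95).round(1))
# rack
print("deck z",np.median(P[int(290*s)-3:int(290*s)+3,int(200*s)-3:int(200*s)+3,2]))
for nm,(u0,v0,u1,v1),z in [("s",(105,255,165,350),100),("l",(300,160,380,300),100)]:
    R=np.zeros_like(m);R[int(v0*s):int(v1*s),int(u0*s):int(u1*s)]=1
    k=(R>0)&(g<75)&(P[...,2]>70)
    uv=np.argwhere(k)[:,::-1];print(nm,np.round(rect(pinhole(c,uv,92)),1),np.round(rect(P[k][:,:2]),1),np.percentile(P[k][:,2],95).round(1))
# saddles: height 85..100 in rack, not dark
R=np.zeros_like(m);R[int(200*s):int(330*s),int(150*s):int(325*s)]=1
k=((R>0)&(P[...,2]>75)).astype(np.uint8)
n,L,st,ce=cv2.connectedComponentsWithStats(k)
for i in range(1,n):
    if st[i,4]>5: print("saddle",st[i,4],ce[i].round(1),P[L==i].mean(0).round(1))
E
```

```text
bench z 0.7996159401603791
depthmask z17 [509.  -64.6 203.1  31.6  -0.7] cloud [507.6 -64.1 201.4  31.8  -0.7] zmax 34.4
depthmask z17 [ 465.1 -191.7  183.5   34.3   19.5] cloud [ 464.6 -191.5  182.5   32.4   19.6] zmax 34.7
depthmask z17 [ 477.3 -315.8  161.3   36.3   20.8] cloud [ 476.6 -314.6  160.7   33.4   20.2] zmax 34.6
depthmask z17 [ 499.5 -437.2  227.2   37.8    5.4] cloud [ 498.5 -434.9  225.5   33.     6.4] zmax 34.4
deck z 60.812360939572955
s [470.4 482.  132.4  27.6  21. ] [468.5 477.5 129.1  25.2  21. ] 109.1
l [597.  123.5 229.6  27.1  20.5] [501.2  87.7 424.8  27.1  20.5] 108.5
saddle 9 [206.7 130. ] [650.1 155.7  97.8]
saddle 16 [193.5 145.5] [609.2 192.9  87.2]
saddle 24 [183.5 149.1] [599.2 220.6  86.6]
saddle 19 [167.6 154.8] [582.5 263.5  89.5]
saddle 17 [157.3 158.4] [572.8 291.7  88.6]
saddle 15 [199.9 163.2] [558.7 174.2  88.5]
saddle 16 [141.2 164.3] [556.4 335.4  88.5]
saddle 25 [131. 168.] [546.5 363.4  87.6]
saddle 22 [190.  166.9] [548.9 201.6  87. ]
saddle 17 [173.6 172.9] [505.3 218.8 218.8]
saddle 16 [115.2 173.9] [515.5 381.8 158.3]
saddle 21 [104.9 177.7] [519.9 433.9  87.2]
saddle 18 [164.  176.5] [522.3 272.2  87. ]
saddle 14 [147.5 182.5] [505.6 316.5  88.4]
saddle 22 [137.3 186.2] [495.5 344.2  87.9]
saddle 16 [120.9 192.4] [478.9 388.4  86.8]
saddle 24 [110.8 195.9] [469.3 415.2  88. ]
```

```bash
cat >> h.py <<'E'
from scipy.spatial.transform import Rotation as Ro
from station import r
def R0(): return Ro.from_rotvec(r.observe()["eef_rot"])
def go(x,y,z,axis_deg):
    "tool shift (m) and turn (deg) to TCP x,y,z (mm), tool down, jaws across an axis at axis_deg from world x"
    o=r.observe();R=R0();p=R.inv().apply(np.array([x,y,z])-o["tool_pos"])/1000
    best=[]
    for k in (0,180):
        a=np.radians(axis_deg+90+k);Y=np.array([np.cos(a),np.sin(a),0]);X=np.array([0,0,-1.]);T=Ro.from_matrix(np.c_[X,Y,np.cross(X,Y)])
        best.append((R.inv()*T).as_rotvec(degrees=True))
    best.sort(key=np.linalg.norm)
    print("pos",p.round(4).tolist(),"rot",best[0].round(1).tolist(),"alt",best[1].round(1).tolist(),"| now",o["tool_pos"].round(1) if hasattr(o["tool_pos"],"round") else o["tool_pos"],"q7",round(float(o["q"][6]),2),"q1",round(float(o["q"][0]),2),"t",o["time_s"])
def wcloud(c):
    f=192/np.tan(np.radians(c["fov_y"])/2);v,u=np.mgrid[:384,:512];x=u-c["cx"];y=v-c["cy"];rr=np.hypot(x,y)+1e-9;t=np.minimum(rr/f,1.45)
    d=np.dstack([x/rr*np.tan(t),y/rr*np.tan(t),np.ones_like(t)]);return (d*c["depth"][...,None])@c["pose"][:3,:3].T+c["pose"][:3,3]
def wdamper(near,name=None,lo=8,hi=45):
    c=r.capture("wrist");P=wcloud(c)
    if name:cv2.imwrite(f"pics/{name}.png",c["img"][:,:,::-1])
    k=((P[...,2]>lo)&(P[...,2]<hi)&(c["depth"]>0)&(np.hypot(P[...,0]-near[0],P[...,1]-near[1])<150)).astype(np.uint8)
    n,L,st,ce=cv2.connectedComponentsWithStats(k)
    for i in range(1,n):
        if st[i,4]>300: print("wrist",st[i,4],np.round(rect(P[L==i][:,:2]),1),"z95",np.percentile(P[L==i][:,2],95).round(1),ce[i].round())
E
python3 - <<'E'
from h import *
R=R0();print(R.as_matrix().round(2).tolist())
go(508,-64,230,-0.7)
c=dict(np.load("top0.npz"));cv2.imwrite("pics/crop.png",cv2.resize(c["img"][140:240,260:440,::-1],(720,400),interpolation=cv2.INTER_CUBIC))
E
```

```text
[[-0.0, 0.38, 0.93], [-0.0, 0.93, -0.38], [-1.0, -0.0, 0.0]]
pos [0.0013, -0.4932, 0.4948] rot [-21.3, -0.0, 0.1] alt [158.7, 0.1, 0.0] | now [234.5 578.9 230.5] q7 -0.15 q1 -1.08 t 0.1
```

View pics/crop.png

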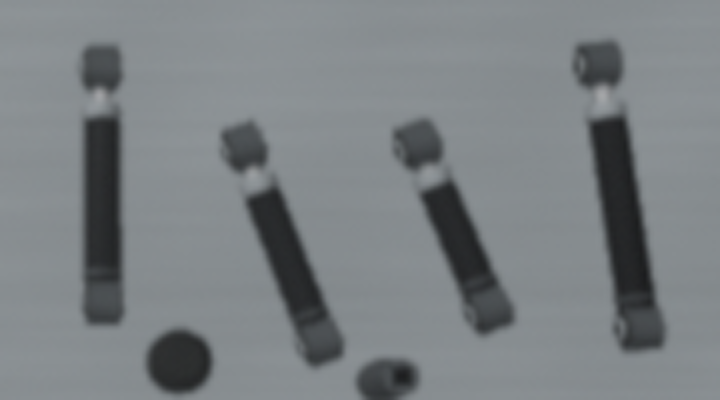

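The crop shows four black dampers with bright rod ends: 206 at (102,185), 184 at (282,243), 162 at (453,227), 228 at (620,195). There is no pink, and the measured lengths agree. I start with 206.

```bash
python3 -m jog '[{"delta_pos":[0,-0.06,0.06],"delta_rot":[-3,0,0]},{"delta_pos":[0,-0.25,0.25],"delta_rot":[-11,0,0]},{"delta_pos":[0,-0.493,0.495],"delta_rot":[-21.3,0,0]},{"delta_pos":[0,-0.493,0.495],"delta_rot":[-21.3,0,0]},{"delta_pos":[0,-0.493,0.495],"delta_rot":[-21.3,0,0]},{"delta_pos":[0,-0.493,0.495],"delta_rot":[-21.3,0,0]},{"delta_pos":[0,-0.493,0.495],"delta_rot":[-21.3,0,0]},{"delta_pos":[0,-0.493,0.495],"delta_rot":[-21.3,0,0]},{"delta_pos":[0,-0.493,0.495],"delta_rot":[-21.3,0,0]},{"delta_pos":[0,-0.493,0.495],"delta_rot":[-21.3,0,0]},{"delta_pos":[0,-0.493,0.495],"delta_rot":[-21.3,0,0]},{"delta_pos":[0,-0.493,0.495],"delta_rot":[-21.3,0,0]},{"delta_pos":[0,-0.493,0.495],"delta_rot":[-21.3,0,0]},{"delta_pos":[0,-0.493,0.495],"delta_rot":[-21.3,0,0]},{"delta_pos":[0,-0.493,0.495],"delta_rot":[-21.3,0,0]},{"delta_pos":[0,-0.493,0.495],"delta_rot":[-21.3,0,0]}]' 0.75 60
python3 - <<'E'
from h import *
wdamper((508,-64),"w1")
go(508,-64,4,-0.7)
E
```

```text
time_s: 2.1
tool_pos: [508.2, -62.5, 231.5]
eef_rot: [0.009, 1.571, -0.009]
contact_force: [-0.1, 1.1, -0.1]
opening: 64.1
wrist 598 [ 386.3 -114.1   45.2   36.1  -69.4] z95 44.4 [211.  62.]
wrist 3587 [511.2 -63.5 204.4  31.8  -0.9] z95 33.7 [254. 156.]
wrist 2049 [ 491.7 -180.2  127.9   33.4   17.3] z95 33.3 [162. 153.]
pos [0.2274, -0.0013, -0.0003] rot [0.0, 0.0, -0.0] alt [-180.0, 0.0, 0.0] | now [508.2 -62.7 231.4] q7 1.6 q1 0.14 t 2.15
```

View pics/w1.png

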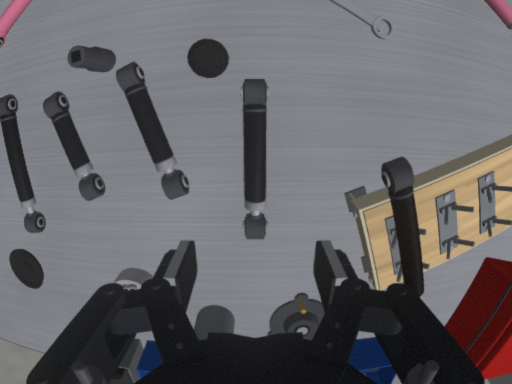

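Wrist picture: the 206 lies centred at (254,156), midway between the fingers. It measures (510,-63.7), top 34 mm, length 204. Descend and grip.

```bash
python3 -m jog '[{"delta_pos":[0.05,-0.001,0.002]},{"delta_pos":[0.11,-0.001,0.002]},{"delta_pos":[0.165,-0.001,0.002]},{"delta_pos":[0.205,-0.001,0.002]},{"delta_pos":[0.222,-0.001,0.002]},{"delta_pos":[0.228,-0.001,0.002]},{"delta_pos":[0.228,-0.001,0.002]},{"delta_pos":[0.228,-0.001,0.002]}]' 0.75 60
python3 -m jog '[{"delta_pos":[0,0,0]},{"delta_pos":[0,0,0]},{"delta_pos":[0,0,0]},{"delta_pos":[0,0,0]},{"delta_pos":[0,0,0]},{"delta_pos":[0,0,0]},{"delta_pos":[0,0,0]}]' 0 60
python3 -m jog '[{"delta_pos":[-0.01,0,0]},{"delta_pos":[-0.04,0,0]},{"delta_pos":[-0.09,0,0]},{"delta_pos":[-0.14,0,0]},{"delta_pos":[-0.19,0,0]},{"delta_pos":[-0.21,0,0]},{"delta_pos":[-0.21,0,0]},{"delta_pos":[-0.21,0,0]}]' 0 60
python3 - <<'E'
from h import *
wdamper((508,-64),"w2",lo=150,hi=260)
go(552.4,268,210,20.4)
E
```

```text
wrist 753 [506.3 -96.2  22.7  14.2  36.5] z95 259.1 [184. 259.]
wrist 760 [507.3 -29.2  23.   14.6 -38.3] z95 259.1 [326. 259.]
pos [0.0214, 0.3314, 0.0401] rot [-21.1, 0.0, 0.0] alt [158.9, 0.0, -0.0] | now [508.3 -62.9 231.4] q7 1.6 q1 0.14 t 2.2invalid input at $[0]: expected keys delta_pos, delta_rot
invalid input at $[0]: expected keys delta_pos, delta_rot
invalid input at $[0]: expected keys delta_pos, delta_rot
```

View pics/w2.png

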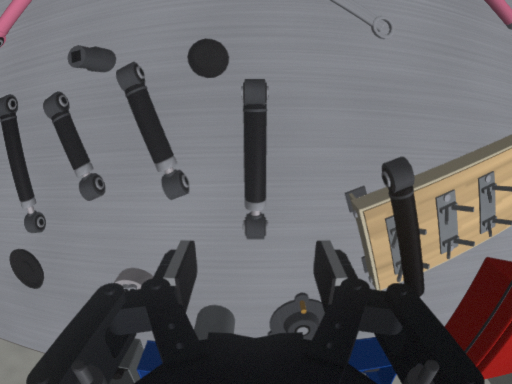

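The moves were refused because the turn key was missing. The picture is unchanged, with the damper still at (254,156). Repeating with both keys.

```bash
python3 -m jog '[{"delta_pos":[0.05,-0.001,0.002],"delta_rot":[0,0,0]},{"delta_pos":[0.11,-0.001,0.002],"delta_rot":[0,0,0]},{"delta_pos":[0.165,-0.001,0.002],"delta_rot":[0,0,0]},{"delta_pos":[0.205,-0.001,0.002],"delta_rot":[0,0,0]},{"delta_pos":[0.222,-0.001,0.002],"delta_rot":[0,0,0]},{"delta_pos":[0.228,-0.001,0.002],"delta_rot":[0,0,0]},{"delta_pos":[0.228,-0.001,0.002],"delta_rot":[0,0,0]},{"delta_pos":[0.228,-0.001,0.002],"delta_rot":[0,0,0]}]' 0.75 60 &&
python3 -m jog '[{"delta_pos":[0,0,0],"delta_rot":[0,0,0]},{"delta_pos":[0,0,0],"delta_rot":[0,0,0]},{"delta_pos":[0,0,0],"delta_rot":[0,0,0]},{"delta_pos":[0,0,0],"delta_rot":[0,0,0]},{"delta_pos":[0,0,0],"delta_rot":[0,0,0]},{"delta_pos":[0,0,0],"delta_rot":[0,0,0]},{"delta_pos":[0,0,0],"delta_rot":[0,0,0]}]' 0 60 &&
python3 -m jog '[{"delta_pos":[-0.01,0,0],"delta_rot":[0,0,0]},{"delta_pos":[-0.04,0,0],"delta_rot":[0,0,0]},{"delta_pos":[-0.09,0,0],"delta_rot":[0,0,0]},{"delta_pos":[-0.14,0,0],"delta_rot":[0,0,0]},{"delta_pos":[-0.19,0,0],"delta_rot":[0,0,0]},{"delta_pos":[-0.21,0,0],"delta_rot":[0,0,0]},{"delta_pos":[-0.21,0,0],"delta_rot":[0,0,0]},{"delta_pos":[-0.21,0,0],"delta_rot":[0,0,0]}]' 0 60
python3 - <<'E'
from h import *
wdamper((508,-64),"w3",lo=150,hi=260)
go(552.4,268,210,20.4)
E
```

```text
time_s: 3.2
tool_pos: [511.0, -64.6, 4.2]
eef_rot: [0.01, 1.569, -0.01]
contact_force: [-0.6, -0.6, 0.1]
opening: 64.5
time_s: 4.08
tool_pos: [510.8, -64.5, 4.1]
eef_rot: [0.01, 1.57, -0.01]
contact_force: [-1.7, 0.7, 7.4]
opening: 26.2
time_s: 5.08
tool_pos: [509.2, -64.5, 212.1]
eef_rot: [0.01, 1.573, -0.01]
contact_force: [0.8, -0.1, -5.6]
opening: 25.8
wrist 20376 [484.9 -60.2 153.4  68.8 -13.1] z95 251.1 [255. 195.]
pos [0.0017, 0.333, 0.0389] rot [-21.1, -0.2, -0.0] alt [158.9, -0.1, 0.2] | now [509.2 -64.5 211.8] q7 1.59 q1 0.15 t 5.125
```

View pics/w3.png

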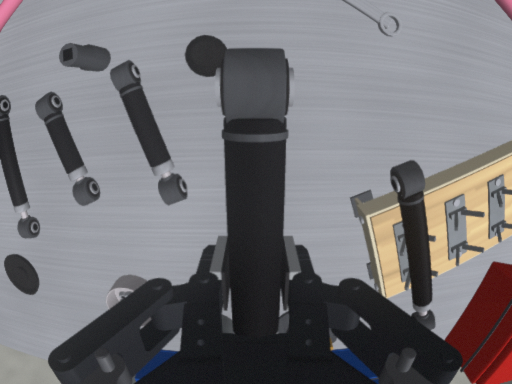

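206 is held: opening 25.8 mm, force about right for its weight, near eye at (255,85) straight along the tool. Carry it over cradle D2 at (552.4,268).

```bash
python3 -m jog '[{"delta_pos":[0,0.02,0.002],"delta_rot":[-1,0,0]},{"delta_pos":[0,0.06,0.007],"delta_rot":[-4,0,0]},{"delta_pos":[0,0.11,0.013],"delta_rot":[-7,0,0]},{"delta_pos":[0,0.16,0.019],"delta_rot":[-10,0,0]},{"delta_pos":[0,0.21,0.025],"delta_rot":[-13,0,0]},{"delta_pos":[0,0.26,0.030],"delta_rot":[-16,0,0]},{"delta_pos":[0,0.30,0.035],"delta_rot":[-19,0,0]},{"delta_pos":[0,0.325,0.038],"delta_rot":[-20.5,0,0]},{"delta_pos":[0,0.333,0.039],"delta_rot":[-21.1,0,0]},{"delta_pos":[0,0.333,0.039],"delta_rot":[-21.1,0,0]},{"delta_pos":[0,0.333,0.039],"delta_rot":[-21.1,0,0]}]' 0 60
python3 - <<'E'
from h import *
go(552.4,268,82,20.4)
c=r.capture("wrist");cv2.imwrite("pics/w4.png",c["img"][:,:,::-1]);P=wcloud(c)
np.savez("w4.npz",**c)
k=((P[...,2]>80)&(P[...,2]<100)&(c["depth"]>0)).astype(np.uint8)
n,L,st,ce=cv2.connectedComponentsWithStats(k)
for i in range(1,n):
    if st[i,4]>20: print(st[i,4],ce[i].round(),P[L==i].mean(0).round(1))
E
```

```text
time_s: 6.5
tool_pos: [554.0, 265.8, 213.2]
eef_rot: [-0.278, 1.553, 0.275]
contact_force: [0.3, -0.6, -5.5]
opening: 25.7
pos [0.1312, 0.0028, -0.0007] rot [-0.2, -0.0, 0.1] alt [179.8, 0.1, 0.1] | now [554.  265.8 213.2] q7 1.31 q1 -0.34 t 6.5
1483 [117. 154.] [573.7 129.   94.8]
1168 [454. 179.] [474.1 468.4  93.4]
130 [162. 157.] [561.2 174.2  89.6]
96 [195. 157.] [549.7 204.9  91.3]
97 [322. 157.] [508.7 314.8  91.5]
130 [356. 157.] [497.2 346.3  90.3]
56 [395. 158.] [482.1 384.7  92. ]
129 [421. 159.] [471.3 416.6  89.2]
49 [ 88. 161.] [588.7  99.7  95. ]
21 [480. 164.] [443.1 492.3  95.8]
64 [388. 209.] [532.3 404.   90.9]
113 [414. 208.] [521.4 435.4  89.2]
126 [167. 210.] [611.5 192.7  89.7]
103 [199. 211.] [599.9 223.4  90.6]
94 [319. 210.] [558.9 333.9  90.3]
125 [351. 210.] [547.5 365.1  90.3]
47 [ 96. 211.] [639.1 118.   95. ]
23 [471. 209.] [494.  511.2  95.6]
327 [130. 267.] [693.4 167.4  94.5]
106 [284. 326.] [714.6 362.4  90. ]
```

View pics/w4.png

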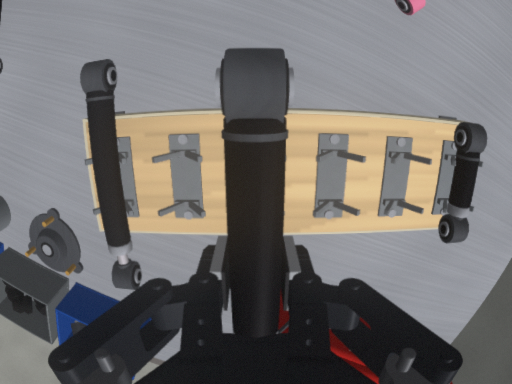

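Wrist picture: the held damper is over D2. The saddle pairs of D1 (186,185), D3 (337,185) and D4 (405,185) are clear. Their positions agree with the top view within 2 mm, giving D1 (580,198), D2 (553.4,269), D3 (527,340), D4 (500.6,410.5). Lower it.

```bash
python3 -m jog '[{"delta_pos":[0.03,0.0032,0.0005],"delta_rot":[0,0,0]},{"delta_pos":[0.075,0.0032,0.0005],"delta_rot":[0,0,0]},{"delta_pos":[0.105,0.0032,0.0005],"delta_rot":[0,0,0]},{"delta_pos":[0.12,0.0032,0.0005],"delta_rot":[0,0,0]},{"delta_pos":[0.126,0.0032,0.0005],"delta_rot":[0,0,0]},{"delta_pos":[0.13,0.0032,0.0005],"delta_rot":[0,0,0]},{"delta_pos":[0.132,0.0032,0.0005],"delta_rot":[0,0,0]},{"delta_pos":[0.132,0.0032,0.0005],"delta_rot":[0,0,0]}]' 0 60
python3 - <<'E'
from h import *
go(553.4,269,79,20.4);print(r.observe()["contact_force"])
E
```

```text
time_s: 7.55
tool_pos: [553.6, 271.2, 82.0]
eef_rot: [-0.278, 1.551, 0.279]
contact_force: [1.0, -0.5, -4.1]
opening: 26.6
pos [0.003, -0.002, -0.001] rot [-0.1, 0.1, 0.0] alt [179.9, 0.0, -0.1] | now [553.6 271.2  82. ] q7 1.26 q1 -0.36 t 7.55
[ 0.9874305  -0.49350442 -4.12697902]
```

```bash
python3 -m jog '[{"delta_pos":[0.001,-0.002,-0.0005],"delta_rot":[0,0,0]},{"delta_pos":[0.002,-0.002,-0.0005],"delta_rot":[0,0,0]},{"delta_pos":[0.003,-0.002,-0.0005],"delta_rot":[0,0,0]},{"delta_pos":[0.003,-0.002,-0.0005],"delta_rot":[0,0,0]}]' 0 60
```

```text
time_s: 8.05
tool_pos: [553.4, 269.4, 79.4]
eef_rot: [-0.278, 1.552, 0.279]
contact_force: [-2.8, -1.0, 4.9]
opening: 26.0
```

It is seated: force went from -4 to +5 N. Release and lift.

```bash
python3 -m jog '[{"delta_pos":[0,0,0],"delta_rot":[0,0,0]},{"delta_pos":[0,0,0],"delta_rot":[0,0,0]},{"delta_pos":[0,0,0],"delta_rot":[0,0,0]},{"delta_pos":[0,0,0],"delta_rot":[0,0,0]}]' 0.6 60 && python3 -m jog '[{"delta_pos":[-0.01,0,0],"delta_rot":[0,0,0]},{"delta_pos":[-0.04,0,0],"delta_rot":[0,0,0]},{"delta_pos":[-0.1,0,0],"delta_rot":[0,0,0]},{"delta_pos":[-0.15,0,0],"delta_rot":[0,0,0]},{"delta_pos":[-0.15,0,0],"delta_rot":[0,0,0]}]' 0.6 60
python3 - <<'E'
from h import *
wdamper((553,269),"w5",lo=86,hi=120)
go(464.8,-191.6,230,19.5)
E
```

```text
time_s: 8.55
tool_pos: [553.3, 269.1, 78.2]
eef_rot: [-0.279, 1.553, 0.279]
contact_force: [0.4, 0.0, 0.3]
opening: 51.3
time_s: 9.18
tool_pos: [555.2, 270.4, 233.7]
eef_rot: [-0.276, 1.544, 0.28]
contact_force: [0.4, 0.3, -0.1]
opening: 51.4
wrist 5770 [552.9 268.3 202.6  47.8  19.5] z95 109.0 [254. 163.]
wrist 1413 [601.2 138.8 116.3  22.1  19.9] z95 105.8 [119. 174.]
pos [-0.0004, -0.4014, -0.2441] rot [0.8, 0.3, -0.0] alt [-179.1, 0.0, 0.4] | now [554.1 269.6 230.9] q7 1.31 q1 -0.34 t 9.225
```

View pics/w5.png

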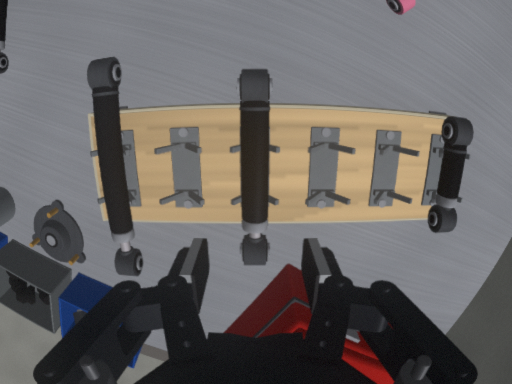

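206 lies in D2 at (552.9,268.3), top 109 mm, angle 19.5°, image centre (254,163), so it is good. Next is 184.

```bash
python3 -m jog '[{"delta_pos":[0,-0.03,-0.018],"delta_rot":[0,0,0]},{"delta_pos":[0,-0.08,-0.048],"delta_rot":[0,0,0]},{"delta_pos":[0,-0.13,-0.079],"delta_rot":[0,0,0]},{"delta_pos":[0,-0.18,-0.11],"delta_rot":[0,0,0]},{"delta_pos":[0,-0.23,-0.14],"delta_rot":[0,0,0]},{"delta_pos":[0,-0.28,-0.17],"delta_rot":[0,0,0]},{"delta_pos":[0,-0.33,-0.2],"delta_rot":[0,0,0]},{"delta_pos":[0,-0.375,-0.228],"delta_rot":[0.8,0,0]},{"delta_pos":[0,-0.401,-0.244],"delta_rot":[0.8,0,0]},{"delta_pos":[0,-0.401,-0.244],"delta_rot":[0.8,0,0]},{"delta_pos":[0,-0.401,-0.244],"delta_rot":[0.8,0,0]},{"delta_pos":[0,-0.401,-0.244],"delta_rot":[0.8,0,0]}]' 0.75 60
python3 - <<'E'
from h import *
wdamper((465,-191))
go(465.5,-191.2,4,19.5)
E
```

```text
time_s: 10.72
tool_pos: [464.1, -190.3, 228.0]
eef_rot: [-0.269, 1.554, 0.27]
contact_force: [0.2, 0.2, 1.1]
opening: 64.0
wrist 2550 [ 481.9 -313.9  153.6   33.5   20.8] z95 33.7 [158. 145.]
wrist 3288 [ 466.2 -191.8  179.9   31.5   19.4] z95 33.9 [253. 158.]
wrist 741 [ 381.8 -118.    44.4   43.6  -39.2] z95 44.3 [333. 119.]
pos [0.2241, -0.0013, 0.001] rot [0.2, -0.0, -0.0] alt [-179.8, 0.0, -0.0] | now [ 464.2 -190.5  228.1] q7 2.2 q1 0.44 t 10.775
```

```bash
python3 -m jog '[{"delta_pos":[0.05,-0.0015,0.001],"delta_rot":[0,0,0]},{"delta_pos":[0.11,-0.0015,0.001],"delta_rot":[0,0,0]},{"delta_pos":[0.165,-0.0015,0.001],"delta_rot":[0,0,0]},{"delta_pos":[0.205,-0.0015,0.001],"delta_rot":[0,0,0]},{"delta_pos":[0.22,-0.0015,0.001],"delta_rot":[0,0,0]},{"delta_pos":[0.225,-0.0015,0.001],"delta_rot":[0,0,0]},{"delta_pos":[0.225,-0.0015,0.001],"delta_rot":[0,0,0]},{"delta_pos":[0.225,-0.0015,0.001],"delta_rot":[0,0,0]}]' 0.75 60 &&
python3 -m jog '[{"delta_pos":[0,0,0],"delta_rot":[0,0,0]},{"delta_pos":[0,0,0],"delta_rot":[0,0,0]},{"delta_pos":[0,0,0],"delta_rot":[0,0,0]},{"delta_pos":[0,0,0],"delta_rot":[0,0,0]},{"delta_pos":[0,0,0],"delta_rot":[0,0,0]},{"delta_pos":[0,0,0],"delta_rot":[0,0,0]},{"delta_pos":[0,0,0],"delta_rot":[0,0,0]}]' 0 60 &&
python3 -m jog '[{"delta_pos":[-0.01,0,0],"delta_rot":[0,0,0]},{"delta_pos":[-0.04,0,0],"delta_rot":[0,0,0]},{"delta_pos":[-0.09,0,0],"delta_rot":[0,0,0]},{"delta_pos":[-0.14,0,0],"delta_rot":[0,0,0]},{"delta_pos":[-0.19,0,0],"delta_rot":[0,0,0]},{"delta_pos":[-0.21,0,0],"delta_rot":[0,0,0]},{"delta_pos":[-0.21,0,0],"delta_rot":[0,0,0]},{"delta_pos":[-0.21,0,0],"delta_rot":[0,0,0]}]' 0 60
python3 - <<'E'
from h import *
go(527,340,210,20.4)
E
```

```text
time_s: 11.78
tool_pos: [466.3, -193.2, 4.6]
eef_rot: [-0.269, 1.552, 0.267]
contact_force: [0.1, 0.3, 0.2]
opening: 64.2
time_s: 12.65
tool_pos: [465.6, -193.0, 4.1]
eef_rot: [-0.268, 1.553, 0.267]
contact_force: [-1.7, 0.5, 8.2]
opening: 26.3
time_s: 13.65
tool_pos: [464.3, -192.5, 212.0]
eef_rot: [-0.267, 1.556, 0.269]
contact_force: [-0.3, -0.8, -4.6]
opening: 26.1
pos [0.0023, 0.4808, 0.2372] rot [-0.9, -0.1, -0.1] alt [179.1, -0.1, 0.2] | now [ 464.3 -192.5  212. ] q7 2.19 q1 0.45 t 13.65
```

```bash
python3 -m jog '[{"delta_pos":[0,0.02,0.01],"delta_rot":[0,0,0]},{"delta_pos":[0,0.06,0.03],"delta_rot":[0,0,0]},{"delta_pos":[0,0.11,0.054],"delta_rot":[0,0,0]},{"delta_pos":[0,0.16,0.079],"delta_rot":[0,0,0]},{"delta_pos":[0,0.21,0.104],"delta_rot":[0,0,0]},{"delta_pos":[0,0.26,0.128],"delta_rot":[0,0,0]},{"delta_pos":[0,0.31,0.153],"delta_rot":[0,0,0]},{"delta_pos":[0,0.36,0.178],"delta_rot":[0,0,0]},{"delta_pos":[0,0.41,0.202],"delta_rot":[0,0,0]},{"delta_pos":[0,0.45,0.222],"delta_rot":[-0.5,0,0]},{"delta_pos":[0,0.475,0.234],"delta_rot":[-0.9,0,0]},{"delta_pos":[0,0.481,0.237],"delta_rot":[-0.9,0,0]},{"delta_pos":[0,0.481,0.237],"delta_rot":[-0.9,0,0]},{"delta_pos":[0,0.481,0.237],"delta_rot":[-0.9,0,0]},{"delta_pos":[0,0.481,0.237],"delta_rot":[-0.9,0,0]}]' 0 60
python3 - <<'E'
from h import *
go(527,340,82,20.4)
E
```

```text
time_s: 15.52
tool_pos: [528.1, 338.4, 213.3]
eef_rot: [-0.279, 1.553, 0.278]
contact_force: [0.2, 0.3, -4.5]
opening: 26.2
pos [0.1313, 0.002, -0.0005] rot [-0.0, -0.0, 0.0] alt [180.0, 0.1, 0.0] | now [528.1 338.4 213.3] q7 1.18 q1 -0.45 t 15.525
```

```bash
python3 -m jog '[{"delta_pos":[0.03,0,0],"delta_rot":[0,0,0]},{"delta_pos":[0.075,0,0],"delta_rot":[0,0,0]},{"delta_pos":[0.105,0,0],"delta_rot":[0,0,0]},{"delta_pos":[0.12,0,0],"delta_rot":[0,0,0]},{"delta_pos":[0.126,0,0],"delta_rot":[0,0,0]},{"delta_pos":[0.13,0,0],"delta_rot":[0,0,0]},{"delta_pos":[0.132,0,0],"delta_rot":[0,0,0]},{"delta_pos":[0.132,0,0],"delta_rot":[0,0,0]}]' 0 60
python3 - <<'E'
from h import *
go(527,340,79,20.4)
E
```

```text
time_s: 16.52
tool_pos: [528.0, 339.9, 81.9]
eef_rot: [-0.28, 1.552, 0.28]
contact_force: [-0.3, 0.1, -4.3]
opening: 26.1
pos [0.0029, 0.0004, -0.001] rot [0.1, 0.1, -0.0] alt [-179.9, 0.0, 0.1] | now [528.  339.9  81.9] q7 1.13 q1 -0.47 t 16.525
```

```bash
python3 -m jog '[{"delta_pos":[0.001,0,-0.001],"delta_rot":[0,0,0]},{"delta_pos":[0.002,0,-0.001],"delta_rot":[0,0,0]},{"delta_pos":[0.003,0,-0.001],"delta_rot":[0,0,0]},{"delta_pos":[0.003,0,-0.001],"delta_rot":[0,0,0]}]' 0 60 && python3 -m jog '[{"delta_pos":[0,0,0],"delta_rot":[0,0,0]},{"delta_pos":[0,0,0],"delta_rot":[0,0,0]},{"delta_pos":[0,0,0],"delta_rot":[0,0,0]},{"delta_pos":[0,0,0],"delta_rot":[0,0,0]}]' 0.6 60 && python3 -m jog '[{"delta_pos":[-0.01,0,0],"delta_rot":[0,0,0]},{"delta_pos":[-0.04,0,0],"delta_rot":[0,0,0]},{"delta_pos":[-0.1,0,0],"delta_rot":[0,0,0]},{"delta_pos":[-0.15,0,0],"delta_rot":[0,0,0]},{"delta_pos":[-0.15,0,0],"delta_rot":[0,0,0]}]' 0.6 60
python3 - <<'E'
from h import *
wdamper((527,340),lo=98,hi=120)
go(477.5,-315.2,230,20.5)
E
```

```text
time_s: 17.02
tool_pos: [526.9, 340.5, 79.4]
eef_rot: [-0.279, 1.551, 0.282]
contact_force: [-2.0, 1.0, 5.4]
opening: 26.4
time_s: 17.52
tool_pos: [526.9, 339.2, 78.2]
eef_rot: [-0.28, 1.553, 0.28]
contact_force: [-0.6, -0.1, 0.8]
opening: 51.2
time_s: 18.15
tool_pos: [528.6, 341.0, 233.8]
eef_rot: [-0.277, 1.544, 0.283]
contact_force: [0.3, -0.5, -0.4]
opening: 51.3
wrist 4289 [548.7 266.9 192.   32.3  20.2] z95 108.7 [177. 154.]
wrist 4568 [526.6 340.1 177.3  31.3  20.3] z95 109.1 [255. 166.]
wrist 1008 [477.3 473.5 118.6  14.8  20.1] z95 106.9 [392. 175.]
pos [-0.0009, -0.5964, -0.2758] rot [-0.1, 0.3, -0.1] alt [179.9, -0.1, -0.4] | now [527.6 340.  230.9] q7 1.18 q1 -0.45 t 18.2
```

184 lies in D3 at (526.6,340.1), top 109 mm. Next is 162.

```bash
python3 -m jog '[{"delta_pos":[0,-0.03,-0.014],"delta_rot":[0,0,0]},{"delta_pos":[0,-0.08,-0.037],"delta_rot":[0,0,0]},{"delta_pos":[0,-0.135,-0.062],"delta_rot":[0,0,0]},{"delta_pos":[0,-0.19,-0.088],"delta_rot":[0,0,0]},{"delta_pos":[0,-0.245,-0.113],"delta_rot":[0,0,0]},{"delta_pos":[0,-0.3,-0.139],"delta_rot":[0,0,0]},{"delta_pos":[0,-0.355,-0.164],"delta_rot":[0,0,0]},{"delta_pos":[0,-0.41,-0.19],"delta_rot":[0,0,0]},{"delta_pos":[0,-0.465,-0.215],"delta_rot":[0,0,0]},{"delta_pos":[0,-0.52,-0.24],"delta_rot":[0,0,0]},{"delta_pos":[0,-0.57,-0.264],"delta_rot":[0,0,0]},{"delta_pos":[0,-0.596,-0.276],"delta_rot":[0,0,0]},{"delta_pos":[0,-0.596,-0.276],"delta_rot":[0,0,0]},{"delta_pos":[0,-0.596,-0.276],"delta_rot":[0,0,0]},{"delta_pos":[0,-0.596,-0.276],"delta_rot":[0,0,0]}]' 0.75 60
python3 - <<'E'
from h import *
wdamper((477.5,-315))
go(478,-315,4,20.5)
E
```

```text
time_s: 20.08
tool_pos: [476.8, -313.8, 228.1]
eef_rot: [-0.281, 1.553, 0.283]
contact_force: [0.1, 0.4, -0.2]
opening: 64.0
wrist 3114 [ 490.9 -435.7  204.7   30.5    5.3] z95 32.2 [160. 132.]
wrist 2950 [ 478.5 -315.3  160.2   31.5   20.5] z95 34.0 [253. 159.]
pos [0.2242, -0.0015, 0.0007] rot [0.1, 0.0, -0.0] alt [-179.9, 0.1, 0.0] | now [ 476.9 -314.   228.2] q7 2.41 q1 0.62 t 20.125
```

```bash
python3 -m jog '[{"delta_pos":[0.05,-0.001,0.001],"delta_rot":[0,0,0]},{"delta_pos":[0.11,-0.001,0.001],"delta_rot":[0,0,0]},{"delta_pos":[0.165,-0.001,0.001],"delta_rot":[0,0,0]},{"delta_pos":[0.205,-0.001,0.001],"delta_rot":[0,0,0]},{"delta_pos":[0.22,-0.001,0.001],"delta_rot":[0,0,0]},{"delta_pos":[0.225,-0.001,0.001],"delta_rot":[0,0,0]},{"delta_pos":[0.225,-0.001,0.001],"delta_rot":[0,0,0]},{"delta_pos":[0.225,-0.001,0.001],"delta_rot":[0,0,0]}]' 0.75 60 &&
python3 -m jog '[{"delta_pos":[0,0,0],"delta_rot":[0,0,0]},{"delta_pos":[0,0,0],"delta_rot":[0,0,0]},{"delta_pos":[0,0,0],"delta_rot":[0,0,0]},{"delta_pos":[0,0,0],"delta_rot":[0,0,0]},{"delta_pos":[0,0,0],"delta_rot":[0,0,0]},{"delta_pos":[0,0,0],"delta_rot":[0,0,0]},{"delta_pos":[0,0,0],"delta_rot":[0,0,0]}]' 0 60 &&
python3 -m jog '[{"delta_pos":[-0.01,0,0],"delta_rot":[0,0,0]},{"delta_pos":[-0.04,0,0],"delta_rot":[0,0,0]},{"delta_pos":[-0.09,0,0],"delta_rot":[0,0,0]},{"delta_pos":[-0.14,0,0],"delta_rot":[0,0,0]},{"delta_pos":[-0.19,0,0],"delta_rot":[0,0,0]},{"delta_pos":[-0.21,0,0],"delta_rot":[0,0,0]},{"delta_pos":[-0.21,0,0],"delta_rot":[0,0,0]},{"delta_pos":[-0.21,0,0],"delta_rot":[0,0,0]}]' 0 60
python3 - <<'E'
from h import *
go(500.6,410.5,210,20.4)
E
```

```text
time_s: 21.12
tool_pos: [478.6, -316.6, 4.8]
eef_rot: [-0.281, 1.551, 0.279]
contact_force: [-0.4, -0.1, -0.0]
opening: 64.3
time_s: 22.0
tool_pos: [478.0, -316.4, 4.1]
eef_rot: [-0.281, 1.552, 0.279]
contact_force: [-0.8, -0.5, 5.9]
opening: 26.0
time_s: 23.0
tool_pos: [476.9, -315.6, 212.0]
eef_rot: [-0.279, 1.555, 0.281]
contact_force: [-0.5, -0.1, -3.2]
opening: 26.2
pos [0.0029, 0.672, 0.276] rot [0.1, -0.1, -0.1] alt [-179.9, 0.2, -0.1] | now [ 476.9 -315.6  212. ] q7 2.41 q1 0.63 t 23.0
```

```bash
python3 -m jog '[{"delta_pos":[0,0.02,0.008],"delta_rot":[0,0,0]},{"delta_pos":[0,0.06,0.025],"delta_rot":[0,0,0]},{"delta_pos":[0,0.11,0.045],"delta_rot":[0,0,0]},{"delta_pos":[0,0.165,0.068],"delta_rot":[0,0,0]},{"delta_pos":[0,0.22,0.09],"delta_rot":[0,0,0]},{"delta_pos":[0,0.275,0.113],"delta_rot":[0,0,0]},{"delta_pos":[0,0.33,0.136],"delta_rot":[0,0,0]},{"delta_pos":[0,0.385,0.158],"delta_rot":[0,0,0]},{"delta_pos":[0,0.44,0.181],"delta_rot":[0,0,0]},{"delta_pos":[0,0.495,0.203],"delta_rot":[0,0,0]},{"delta_pos":[0,0.55,0.226],"delta_rot":[0,0,0]},{"delta_pos":[0,0.6,0.246],"delta_rot":[0,0,0]},{"delta_pos":[0,0.64,0.263],"delta_rot":[0,0,0]},{"delta_pos":[0,0.665,0.273],"delta_rot":[0,0,0]},{"delta_pos":[0,0.672,0.276],"delta_rot":[0,0,0]},{"delta_pos":[0,0.672,0.276],"delta_rot":[0,0,0]},{"delta_pos":[0,0.672,0.276],"delta_rot":[0,0,0]},{"delta_pos":[0,0.672,0.276],"delta_rot":[0,0,0]}]' 0 60
python3 - <<'E'
from h import *
go(500.6,410.5,82,20.4)
E
```

```text
time_s: 25.25
tool_pos: [502.0, 408.7, 213.5]
eef_rot: [-0.279, 1.553, 0.278]
contact_force: [-0.1, 0.2, -3.7]
opening: 26.0
pos [0.1315, 0.0022, -0.0007] rot [-0.0, 0.0, 0.0] alt [180.0, 0.1, -0.0] | now [502.  408.7 213.5] q7 1.06 q1 -0.56 t 25.25
```

```bash
python3 -m jog '[{"delta_pos":[0.03,0,-0.001],"delta_rot":[0,0,0]},{"delta_pos":[0.075,0,-0.001],"delta_rot":[0,0,0]},{"delta_pos":[0.105,0,-0.001],"delta_rot":[0,0,0]},{"delta_pos":[0.12,0,-0.001],"delta_rot":[0,0,0]},{"delta_pos":[0.126,0,-0.001],"delta_rot":[0,0,0]},{"delta_pos":[0.13,0,-0.001],"delta_rot":[0,0,0]},{"delta_pos":[0.132,0,-0.001],"delta_rot":[0,0,0]},{"delta_pos":[0.132,0,-0.001],"delta_rot":[0,0,0]}]' 0 60
python3 - <<'E'
from h import *
go(500.6,410.5,79,20.4)
E
```

```text
time_s: 26.25
tool_pos: [501.0, 410.3, 82.1]
eef_rot: [-0.279, 1.551, 0.281]
contact_force: [-0.3, 0.2, -3.0]
opening: 26.2
pos [0.0031, 0.0003, -0.0003] rot [0.1, 0.1, -0.0] alt [-179.9, 0.1, 0.1] | now [501.  410.3  82.1] q7 1.02 q1 -0.58 t 26.25
```

```bash
python3 -m jog '[{"delta_pos":[0.001,0,0],"delta_rot":[0,0,0]},{"delta_pos":[0.002,0,0],"delta_rot":[0,0,0]},{"delta_pos":[0.003,0,0],"delta_rot":[0,0,0]},{"delta_pos":[0.003,0,0],"delta_rot":[0,0,0]}]' 0 60 && python3 -m jog '[{"delta_pos":[0,0,0],"delta_rot":[0,0,0]},{"delta_pos":[0,0,0],"delta_rot":[0,0,0]},{"delta_pos":[0,0,0],"delta_rot":[0,0,0]},{"delta_pos":[0,0,0],"delta_rot":[0,0,0]}]' 0.6 60 && python3 -m jog '[{"delta_pos":[-0.01,0,0],"delta_rot":[0,0,0]},{"delta_pos":[-0.04,0,0],"delta_rot":[0,0,0]},{"delta_pos":[-0.1,0,0],"delta_rot":[0,0,0]},{"delta_pos":[-0.15,0,0],"delta_rot":[0,0,0]},{"delta_pos":[-0.15,0,0],"delta_rot":[0,0,0]}]' 0.6 60
python3 - <<'E'
from h import *
wdamper((500,410),lo=98,hi=120)
go(498.5,-436,230,5.8)
E
```

```text
time_s: 26.75
tool_pos: [500.6, 411.7, 79.6]
eef_rot: [-0.278, 1.55, 0.283]
contact_force: [-2.2, 4.2, 5.2]
opening: 26.0
time_s: 27.25
tool_pos: [500.7, 409.3, 78.1]
eef_rot: [-0.28, 1.553, 0.28]
contact_force: [0.2, -0.2, 0.7]
opening: 50.9
time_s: 27.88
tool_pos: [502.2, 411.4, 234.0]
eef_rot: [-0.276, 1.545, 0.283]
contact_force: [-0.0, 0.2, 0.1]
opening: 51.2
wrist 3977 [525.9 340.3 176.   33.   20.6] z95 109.0 [178. 161.]
wrist 4083 [501.  411.9 157.4  31.5  20.1] z95 109.3 [255. 169.]
wrist 3405 [474.1 482.6 137.3  32.9  20.1] z95 109.3 [331. 171.]
wrist 1031 [549.3 275.6 113.9  13.4  20.3] z95 106.4 [116. 175.]
pos [-0.0015, -0.7921, -0.2983] rot [14.6, 0.2, -0.1] alt [-165.4, 0.2, 0.4] | now [501.3 410.4 231.2] q7 1.06 q1 -0.56 t 27.925
```

162 lies in D4 at (501.0,411.9), top 109 mm, and 140 has not moved at (474,482). Last is 228.

```bash
python3 -m jog '[{"delta_pos":[0,-0.03,-0.011],"delta_rot":[0,0,0]},{"delta_pos":[0,-0.08,-0.03],"delta_rot":[1,0,0]},{"delta_pos":[0,-0.135,-0.051],"delta_rot":[2,0,0]},{"delta_pos":[0,-0.19,-0.072],"delta_rot":[3,0,0]},{"delta_pos":[0,-0.245,-0.092],"delta_rot":[4,0,0]},{"delta_pos":[0,-0.3,-0.113],"delta_rot":[5,0,0]},{"delta_pos":[0,-0.355,-0.134],"delta_rot":[6,0,0]},{"delta_pos":[0,-0.41,-0.154],"delta_rot":[7,0,0]},{"delta_pos":[0,-0.465,-0.175],"delta_rot":[8,0,0]},{"delta_pos":[0,-0.52,-0.196],"delta_rot":[9,0,0]},{"delta_pos":[0,-0.575,-0.217],"delta_rot":[10,0,0]},{"delta_pos":[0,-0.63,-0.237],"delta_rot":[11,0,0]},{"delta_pos":[0,-0.685,-0.258],"delta_rot":[12,0,0]},{"delta_pos":[0,-0.74,-0.279],"delta_rot":[13,0,0]},{"delta_pos":[0,-0.78,-0.294],"delta_rot":[14,0,0]},{"delta_pos":[0,-0.792,-0.298],"delta_rot":[14.6,0,0]},{"delta_pos":[0,-0.792,-0.298],"delta_rot":[14.6,0,0]},{"delta_pos":[0,-0.792,-0.298],"delta_rot":[14.6,0,0]},{"delta_pos":[0,-0.792,-0.298],"delta_rot":[14.6,0,0]}]' 0.75 60
python3 - <<'E'
from h import *
wdamper((498.5,-436))
go(499,-436,4,5.8)
E
```

```text
time_s: 30.3
tool_pos: [498.8, -434.8, 228.6]
eef_rot: [-0.082, 1.569, 0.082]
contact_force: [-0.5, -0.0, -0.6]
opening: 64.3
wrist 3987 [ 500.7 -436.3  224.8   32.4    5.6] z95 33.7 [253. 154.]
pos [0.2247, -0.0009, 0.0] rot [0.2, 0.0, -0.0] alt [-179.8, 0.0, 0.0] | now [ 498.8 -435.1  228.7] q7 2.33 q1 0.71 t 30.35
```

```bash
python3 -m jog '[{"delta_pos":[0.05,-0.0005,0.0015],"delta_rot":[0,0,0]},{"delta_pos":[0.11,-0.0005,0.0015],"delta_rot":[0,0,0]},{"delta_pos":[0.165,-0.0005,0.0015],"delta_rot":[0,0,0]},{"delta_pos":[0.205,-0.0005,0.0015],"delta_rot":[0,0,0]},{"delta_pos":[0.22,-0.0005,0.0015],"delta_rot":[0,0,0]},{"delta_pos":[0.225,-0.0005,0.0015],"delta_rot":[0,0,0]},{"delta_pos":[0.225,-0.0005,0.0015],"delta_rot":[0,0,0]},{"delta_pos":[0.225,-0.0005,0.0015],"delta_rot":[0,0,0]}]' 0.75 60 &&
python3 -m jog '[{"delta_pos":[0,0,0],"delta_rot":[0,0,0]},{"delta_pos":[0,0,0],"delta_rot":[0,0,0]},{"delta_pos":[0,0,0],"delta_rot":[0,0,0]},{"delta_pos":[0,0,0],"delta_rot":[0,0,0]},{"delta_pos":[0,0,0],"delta_rot":[0,0,0]},{"delta_pos":[0,0,0],"delta_rot":[0,0,0]},{"delta_pos":[0,0,0],"delta_rot":[0,0,0]}]' 0 60 &&
python3 -m jog '[{"delta_pos":[-0.01,0,0],"delta_rot":[0,0,0]},{"delta_pos":[-0.04,0,0],"delta_rot":[0,0,0]},{"delta_pos":[-0.09,0,0],"delta_rot":[0,0,0]},{"delta_pos":[-0.14,0,0],"delta_rot":[0,0,0]},{"delta_pos":[-0.19,0,0],"delta_rot":[0,0,0]},{"delta_pos":[-0.21,0,0],"delta_rot":[0,0,0]},{"delta_pos":[-0.21,0,0],"delta_rot":[0,0,0]},{"delta_pos":[-0.21,0,0],"delta_rot":[0,0,0]}]' 0 60
python3 - <<'E'
from h import *
go(579.8,198,210,20.4)
E
```

```text
time_s: 31.35
tool_pos: [500.5, -437.6, 5.0]
eef_rot: [-0.082, 1.567, 0.079]
contact_force: [-0.3, 0.1, -0.1]
opening: 64.2
time_s: 32.22
tool_pos: [500.0, -437.2, 4.1]
eef_rot: [-0.081, 1.569, 0.079]
contact_force: [-1.5, 0.1, 5.9]
opening: 26.3
time_s: 33.22
tool_pos: [498.8, -436.2, 211.5]
eef_rot: [-0.079, 1.572, 0.082]
contact_force: [0.3, 0.8, -5.5]
opening: 26.4
pos [0.0026, 0.6226, 0.1452] rot [-14.5, -0.1, -0.1] alt [165.5, -0.2, 0.2] | now [ 498.8 -436.2  211.5] q7 2.33 q1 0.71 t 33.225
```

```bash
python3 -m jog '[{"delta_pos":[0,0.02,0.005],"delta_rot":[0,0,0]},{"delta_pos":[0,0.06,0.014],"delta_rot":[-1,0,0]},{"delta_pos":[0,0.11,0.026],"delta_rot":[-2,0,0]},{"delta_pos":[0,0.165,0.039],"delta_rot":[-3,0,0]},{"delta_pos":[0,0.22,0.051],"delta_rot":[-4,0,0]},{"delta_pos":[0,0.275,0.064],"delta_rot":[-5.5,0,0]},{"delta_pos":[0,0.33,0.077],"delta_rot":[-7,0,0]},{"delta_pos":[0,0.385,0.09],"delta_rot":[-8.5,0,0]},{"delta_pos":[0,0.44,0.103],"delta_rot":[-10,0,0]},{"delta_pos":[0,0.495,0.115],"delta_rot":[-11.5,0,0]},{"delta_pos":[0,0.55,0.128],"delta_rot":[-13,0,0]},{"delta_pos":[0,0.595,0.139],"delta_rot":[-14,0,0]},{"delta_pos":[0,0.617,0.144],"delta_rot":[-14.5,0,0]},{"delta_pos":[0,0.623,0.145],"delta_rot":[-14.5,0,0]},{"delta_pos":[0,0.623,0.145],"delta_rot":[-14.5,0,0]},{"delta_pos":[0,0.623,0.145],"delta_rot":[-14.5,0,0]},{"delta_pos":[0,0.623,0.145],"delta_rot":[-14.5,0,0]}]' 0 60
python3 - <<'E'
from h import *
go(579.8,198,82,20.4)
E
```

```text
time_s: 35.35
tool_pos: [580.6, 196.1, 213.4]
eef_rot: [-0.277, 1.553, 0.276]
contact_force: [0.2, -0.4, -4.8]
opening: 26.3
pos [0.1314, 0.0022, -0.0001] rot [-0.2, -0.0, 0.0] alt [179.8, 0.1, 0.0] | now [580.6 196.1 213.4] q7 1.45 q1 -0.24 t 35.35
```

```bash
python3 -m jog '[{"delta_pos":[0.03,0,0],"delta_rot":[0,0,0]},{"delta_pos":[0.075,0,0],"delta_rot":[0,0,0]},{"delta_pos":[0.105,0,0],"delta_rot":[0,0,0]},{"delta_pos":[0.12,0,0],"delta_rot":[0,0,0]},{"delta_pos":[0.126,0,0],"delta_rot":[0,0,0]},{"delta_pos":[0.13,0,0],"delta_rot":[0,0,0]},{"delta_pos":[0.132,0,0],"delta_rot":[0,0,0]},{"delta_pos":[0.132,0,0],"delta_rot":[0,0,0]}]' 0 60
python3 - <<'E'
from h import *
go(579.8,198,79,20.4)
E
```

```text
time_s: 36.35
tool_pos: [580.7, 197.8, 81.9]
eef_rot: [-0.279, 1.552, 0.279]
contact_force: [-0.8, -0.0, -4.0]
opening: 26.0
pos [0.0029, 0.0005, -0.0008] rot [-0.1, 0.1, 0.0] alt [179.9, 0.0, -0.1] | now [580.7 197.8  81.9] q7 1.42 q1 -0.26 t 36.35
```

```bash
python3 -m jog '[{"delta_pos":[0.001,0,-0.001],"delta_rot":[0,0,0]},{"delta_pos":[0.002,0,-0.001],"delta_rot":[0,0,0]},{"delta_pos":[0.003,0,-0.001],"delta_rot":[0,0,0]},{"delta_pos":[0.003,0,-0.001],"delta_rot":[0,0,0]}]' 0 60 && python3 -m jog '[{"delta_pos":[0,0,0],"delta_rot":[0,0,0]},{"delta_pos":[0,0,0],"delta_rot":[0,0,0]},{"delta_pos":[0,0,0],"delta_rot":[0,0,0]},{"delta_pos":[0,0,0],"delta_rot":[0,0,0]}]' 0.6 60 && python3 -m jog '[{"delta_pos":[-0.01,0,0],"delta_rot":[0,0,0]},{"delta_pos":[-0.04,0,0],"delta_rot":[0,0,0]},{"delta_pos":[-0.1,0,0],"delta_rot":[0,0,0]},{"delta_pos":[-0.15,0,0],"delta_rot":[0,0,0]},{"delta_pos":[-0.2,0,0],"delta_rot":[0,0,0]},{"delta_pos":[-0.2,0,0],"delta_rot":[0,0,0]},{"delta_pos":[-0.2,0,0],"delta_rot":[0,0,0]}]' 0.6 60
python3 - <<'E'
from h import *
wdamper((553,269),"w6",lo=98,hi=120);wdamper((590,170),lo=98,hi=120)
E
```

```text
time_s: 36.85
tool_pos: [579.6, 198.0, 79.4]
eef_rot: [-0.279, 1.551, 0.28]
contact_force: [-2.4, 0.3, 5.5]
opening: 25.7
time_s: 37.35
tool_pos: [579.6, 197.2, 78.2]
eef_rot: [-0.279, 1.553, 0.279]
contact_force: [-0.2, -0.2, 0.6]
opening: 51.1
time_s: 38.22
tool_pos: [579.1, 197.2, 278.3]
eef_rot: [-0.279, 1.553, 0.279]
contact_force: [-0.8, 0.3, -0.7]
opening: 51.1
wrist 4232 [579.6 197.8 220.8  31.9  20.1] z95 108.9 [255. 156.]
wrist 3516 [551.4 268.6 198.1  32.8  20.8] z95 109.0 [323. 156.]
wrist 2832 [529.  340.1 181.3  32.   20.5] z95 109.1 [382. 164.]
wrist 692 [602.7 133.4 105.8  11.2  20.2] z95 106.4 [195. 167.]
wrist 638 [493.7 399.7 106.   13.   22. ] z95 106.2 [430. 166.]
wrist 3850 [590.2 118.7 211.4  32.5  19.4] z95 108.5 [188. 142.]
wrist 4234 [580.3 198.1 221.1  31.8  20.2] z95 109.0 [255. 157.]
wrist 3473 [550.6 268.2 195.9  32.6  20.7] z95 108.9 [323. 156.]
```

View pics/w6.png

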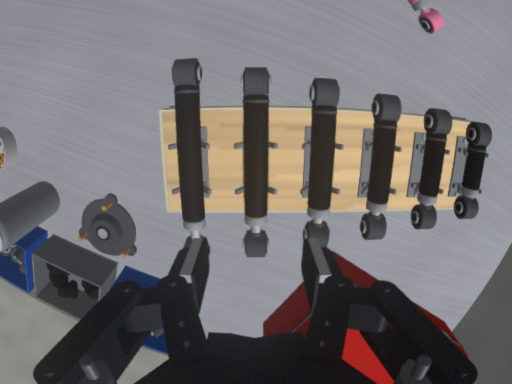

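The row descends from the 250 at (188,140), through 228 (255,156), 206 (323,156), 184 (382,164) and 162 (431,170), to the 140 at (472,170). All are level and seated, and the gripper is clear. Handing in.

```bash
python3 - <<'E'
from station import r
print(r.finish_job())
E
```

```text
the job is handed in; nothing more can be done
None
```

All four loose dampers are in the inner cradles in order of length: 140, 162, 184, 206, 228, 250. I handed the job in at about 39 s; no verdict was reported.

**Placed dampers:** in the wrist-camera checks, each lay within about 3 mm of its cradle centre and within about 1° of the V. The tops were at 109 mm, so the axes are about 92 mm above the bench. The gripper was open and about 200 mm clear of them.

**End dampers:** the 140 was measured after its neighbour was placed and had not moved beyond a few mm of measurement error. The 250 was only partly in view at the end, so I judged it by eye and it looked unmoved.

**Mishap:** the first grasp commands were refused because I left out the turn key. Nothing moved, and I repeated them correctly.

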